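# Stand the round reagent jars in their spill dishes

### The job

Before the gel run, stand each of the four round amber jars upright on the floor of the steel spill dish of its size: the smallest jar in the smallest dish, the next in the next, up to the largest jar in the largest dish. Set them down gently without dropping them or tipping any over, let go, and leave the two square bottles where they stand.

Things in the scene. Friction and masses are not known exactly. Their poses are not given: they have to be found in the camera images.
- jar_tiny: The smallest of four round, straight-sided amber glass jars with a round black cap as wide as the jar: 28 mm in diameter, 48 mm high over the cap, loose, about 40 g. Origin at the centre of its underside, z up along its axis. It can be gripped from above across its sides or cap.
- jar_small: The second smallest of four round, straight-sided amber glass jars with a round black cap as wide as the jar: 38 mm in diameter, 66 mm high over the cap, loose, about 90 g. Origin at the centre of its underside, z up along its axis. It can be gripped from above across its sides or cap.
- jar_medium: The second largest of four round, straight-sided amber glass jars with a round black cap as wide as the jar: 49 mm in diameter, 86 mm high over the cap, loose, about 180 g. Origin at the centre of its underside, z up along its axis. It can be gripped from above across its sides or cap.
- jar_large: The largest of four round, straight-sided amber glass jars with a round black cap as wide as the jar: 60 mm in diameter, 106 mm high over the cap, loose, about 320 g. Origin at the centre of its underside, z up along its axis. It can be gripped from above across its sides or cap.
- dish_tiny: The smallest of four round, open, dark bare steel spill dishes, fixed to the bench: inner diameter 46 mm, outer 52 mm, rim 10 mm above the bench, flat inner floor 3 mm above the bench. Origin at the centre of its underside, z up. It belongs to the smallest round jar, which stands in it with 9 mm to spare all round.
- dish_small: The second smallest of four round, open, dark bare steel spill dishes, fixed to the bench: inner diameter 56 mm, outer 62 mm, rim 10 mm above the bench, flat inner floor 3 mm above the bench. Origin at the centre of its underside, z up. It belongs to the second smallest round jar, which stands in it with 9 mm to spare all round.
- dish_medium: The second largest of four round, open, dark bare steel spill dishes, fixed to the bench: inner diameter 67 mm, outer 73 mm, rim 10 mm above the bench, flat inner floor 3 mm above the bench. Origin at the centre of its underside, z up. It belongs to the second largest round jar, which stands in it with 9 mm to spare all round.
- dish_large: The largest of four round, open, dark bare steel spill dishes, fixed to the bench: inner diameter 78 mm, outer 84 mm, rim 10 mm above the bench, flat inner floor 3 mm above the bench. Origin at the centre of its underside, z up. It belongs to the largest round jar, which stands in it with 9 mm to spare all round.
- square_low: The smaller of two square amber glass bottles, 42 x 42 mm, 58 mm high to the shoulder and 74 mm over its narrow black cap (28 mm in diameter), loose. Not part of the job: it stays where it stands. Origin at the centre of its underside, x and y square to its sides, z up.
- square_tall: The larger of two square amber glass bottles, 54 x 54 mm, 80 mm high to the shoulder and 96 mm over its narrow black cap (36 mm in diameter), loose. Not part of the job: it stays where it stands. Origin at the centre of its underside, x and y square to its sides, z up.
Things that resemble listed ones, but are neither listed nor needed, are in the scene too. Leave any purple look-alike of the jar_large alone.

How it is judged:
By the outcome, as a careful person would: the job done as asked, in the order asked, and still so for the second after the job is handed in, with the robot touching nothing.
It also fails if it takes over 112 s, if anything falls off the work surface, if the arm or the gripper's body presses on something with over 40 N, if the wrist force passes 120 N, or if a joint passes its speed limit or range.

### The arm

A 6-joint arm with a two-finger parallel gripper is mounted at the origin on the work surface. World frame = base frame: x ahead of the robot, y to its left, z up, the work surface at z = 0. Lengths are in mm, angles in rad, forces in N, time in s.
With the tool pointing down it reaches from about 350 to 975 mm from the base axis. Payload 7.1 kg.
Tool frame: the origin (TCP) lies midway between the tips of the shut fingers; the grasp point (between the pads) lies 19 mm behind it (ctrl.hold_point_z is the distance from the TCP to the grasp point, in mm); x points along the fingers, y is the direction in which the jaws open and shut, and the axes are right-handed (so a half turn about x gives the same grasp; the last joint's range is limited). The gripper opens to 88 mm and grips with 3 to 60 N. Pads are 20 mm wide; open, the fingers measure 115 mm over their backs; the gripper's body (75 mm by 178 mm) begins 61 mm behind the grasp point.
Start: joints at [-1.129, 0.423, 1.63, -0, 1.089, -0.019], TCP at [277.93, -559.786, 222.675] pointing down, gripper open.
Joint ranges: [-3, 3], [-0.9, 2.11], [0.09, 2.58], [-1.31, 4.45], [0.11, 2.69], [-2.54, 2.54]. Speed limits (rad/s): [2.39, 2.39, 3.01, 3.14, 3.14, 3.14].

### API

Orientations are given as a rotation vector (axis times angle).
In Python, from workcell import ctrl, get_image, calibration gives the robot as it stands.
- The arm moves only by the tool move_arm, never from a script. Its argument "rows" is a list of rows, each a list of 5 numbers: the shift along the world's x, y, z in mm, then the turn about the world's z in rad, then the closure, from -1 (fully open) to 1 (shut). In form: [[tx, ty, tz, roll, jaw], ...]. A call has 1 to 12 rows; each row is the pose to reach, as a shift and turn from the pose measured when the call began; what a row does not reach only later rows make up. A row lasts 1/8 s, in which the tool goes at most 62.5 mm and 10.7 degrees, less where a joint would pass 70% of its speed; a pose out of reach is approached as far as the arm can. A call with a gripper value outside its range is refused whole. The fingers move at their own pace and stop on an object; the grip force is fixed at half the most. Time passes only in rows, so rows that repeat a pose let the fingers close. It gives the time, the measured TCP pose, the force and the opening at its end, in the units of the state.
- ctrl.get_obs(): the state, without advancing time (a new reading comes with each control period).
- get_image(name): name is "scene" or "side" or "wrist"; returns the picture (480x640x3 uint8, blue, green, red); there is no depth.
- calibration(name): a dict with "fx", "fy", "cx", "cy" (pixels), "view" (4x4, takes a point from world to camera coordinates); the wrist camera has in their place "T_tool_cam" (4x4, takes a point from camera to tool coordinates, whose origin is the TCP and whose axes are the tool frame's). Camera axes: x right, y up, looking along -z (the intrinsics and any distortion apply to the point x, -y, -z); pixel columns grow to the right and rows downward; lengths in mm; the calibration is good to about 2 mm. A picture is of the moment at which its call begins: read the wrist's pose just before it. calibration takes no time and is no camera call.
- ctrl.close_job(): hands the job in, once; it reports no verdict.
The state is a dict: "t": time; "qpos": joint angles; "qvel": joint speeds; "joint_torque": joint torques, N m; "ee_pos": TCP position; "orientation": TCP orientation; "ft_force": force on the tool from outside, world axes, zero at the start; "moment": the same for the moment, N m; "width": finger opening in mm.
Only numpy, scipy, OpenCV 4.12 (cv2) and the standard library are available. Lean on these libraries where they do the work, as an engineer would, in place of code of your own. Each camera call takes 0.05 s, during which the arm holds its last target.

## Working session

There is one attempt and no reset: what is moved stays moved. The work goes in short steps, Python scripts to look and compute and a tool call to move; the robot and the scene stay as the last step left them, time stands still between calls to the robot, and variables do not carry over. Pictures are saved under pics/ and viewed, and the job is handed in when it is done.

Besides the shell and the picture viewer there is one more tool, called by a JSON object that holds its "op" and its "data", one argument or row to a line. move_arm: Moves the arm, as the interface text tells. Its arguments: {"type":"object","properties":{"rows":{"type":"array"}},"required":["rows"]}

```bash
ls; mkdir -p pics
python3 - <<'E'
from workcell import ctrl,get_image,calibration
import cv2
print(ctrl.get_obs())
for n in("scene","side","wrist"):
    cv2.imwrite(f"pics/{n}0.png",get_image(n)); print(n,calibration(n))
E
```

```text
pics
{'t': 0.0, 'qpos': array([-1.12903359e+00,  4.23821456e-01,  1.63071037e+00,  3.12148271e-05,
        1.08856988e+00, -1.89726212e-02]), 'qvel': array([ 0.00029758,  0.00050224, -0.00070082,  0.00131188,  0.00055438,
       -0.00119974]), 'joint_torque': array([ 6.82442387e-04, -5.44624865e+01, -2.73661441e+01,  6.44655456e-02,
        2.28404120e-02, -1.13409408e-04]), 'ee_pos': array([ 277.68560773, -559.29884162,  221.90578681]), 'orientation': array([ 1.96554646,  0.46253104, -1.96613123]), 'ft_force': array([-0.17825971, -0.55028914, -0.14732159]), 'moment': array([-0.02778339,  0.00127859, -0.00964774]), 'width': 87.95231843465305}
scene {'fx': 557.469482530979, 'fy': 557.469482530979, 'cx': 326.00752605839716, 'cy': 242.42103239217636, 'view': array([[ 2.68255628e-01,  9.63098282e-01, -2.19229825e-02,
        -1.52335772e+02],
       [-5.40656797e-01,  1.69348486e-01,  8.24021431e-01,
         2.48330590e+02],
       [ 7.97326248e-01, -2.09195577e-01,  5.66134317e-01,
        -1.57597312e+03],
       [ 0.00000000e+00,  0.00000000e+00,  0.00000000e+00,
         1.00000000e
[... 231 characters left out ...]
01, -5.10553825e-01,  7.71401266e-01,
        -2.34854323e+02],
       [-4.77756052e-01,  6.05805162e-01,  6.36199074e-01,
        -9.77094987e+02],
       [ 0.00000000e+00,  0.00000000e+00,  0.00000000e+00,
         1.00000000e+00]])}
wrist {'fx': 421.5423252913199, 'fy': 421.5423252913199, 'cx': 311.52745720921695, 'cy': 246.76490375893104, 'T_tool_cam': array([[-3.68963674e-04,  2.80132042e-01, -9.59961407e-01,
        -1.62093442e+02],
       [ 9.99999094e-01, -1.13947713e-03, -7.16869856e-04,
        -3.49776486e-01],
       [-1.29467229e-03, -9.59960802e-01, -2.80131368e-01,
        -7.62625192e+01],
       [ 0.00000000e+00,  0.00000000e+00,  0.00000000e+00,
         1.00000000e+00]])}
```

View pics/scene0.png

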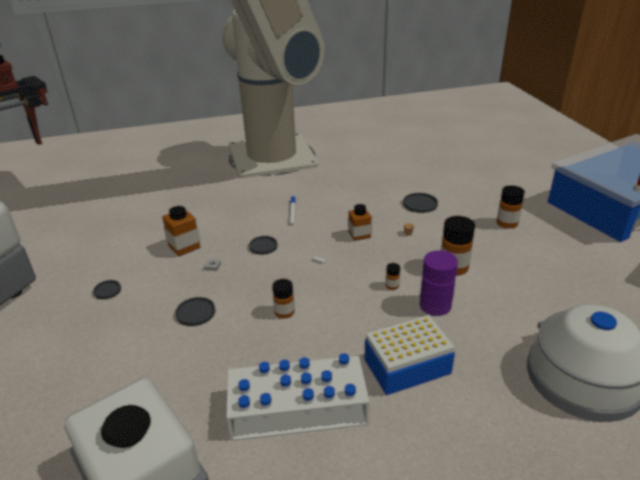

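View pics/side0.png

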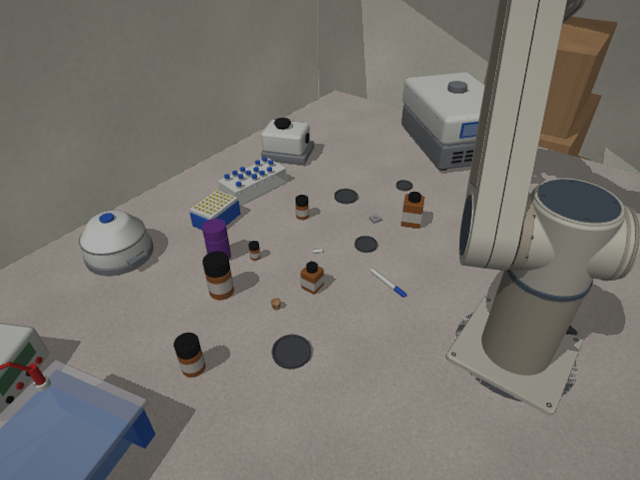

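View pics/wrist0.png

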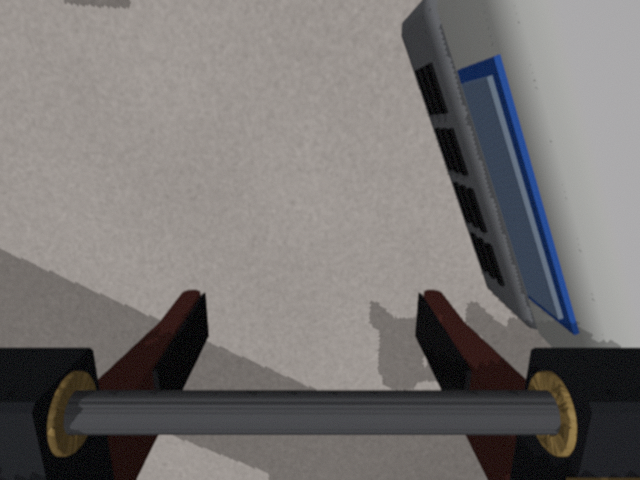

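Scene view: tiny jar (393,276), small (284,298), medium (510,207), large (457,245) with the purple decoy at (438,283). The dishes are at (107,289), (263,245), (196,311) and (421,203). The square bottles are at (181,230) and (360,222). The side view shows the same set.

```bash
cat > h.py <<'E'
import cv2,numpy as np
from workcell import ctrl,get_image,calibration
def ray(n,u,v,cal=None):
    c=cal or calibration(n); V=np.array(c['view']); R=V[:3,:3]
    d=R.T@np.array([(u-c['cx'])/c['fx'],-(v-c['cy'])/c['fy'],-1]); return -R.T@V[:3,3],d/np.linalg.norm(d)
def plane(n,u,v,z):
    o,d=ray(n,u,v); return o+d*(z-o[2])/d[2]
def tri(a,b):
    (o1,d1),(o2,d2)=a,b
    s=np.linalg.lstsq(np.c_[d1,-d2],o2-o1,rcond=None)[0]
    p,q=o1+s[0]*d1,o2+s[1]*d2; return (p+q)/2,np.linalg.norm(p-q)
E
python3 - <<'E'
from h import *
for n in("scene","side"):
    im=cv2.imread(f"pics/{n}0.png")
    m=(im.max(2)<75).astype(np.uint8)
    k,l,s,c=cv2.connectedComponentsWithStats(m)
    print(n)
    for i in range(1,k):
        if 25<s[i,4]<3000:
            cn=cv2.findContours((l==i).astype(np.uint8),0,1)[0][0]
            px=im[l==i].mean(0)
            e=cv2.minAreaRect(cn)
            print(s[i],c[i].round(1),px.round(),np.round(e[1],1),plane(n,*c[i],8).round(0)[:2])
E
```

```text
scene
[233   0  56 133 987] [255.9  62.8] [58. 64. 65.] [132.2  49.2] [-851.   99.]
[ 284   31   35   48 1297] [301.2  54.4] [56. 51. 43.] [47. 34.] [-903.  301.]
[   0   54   48   90 1848] [22.6 94.5] [31. 33. 43.] [89. 47.] [-759. -769.]
[230  54   7   6  26] [233.7  56. ] [62. 70. 72.] [5. 6.] [-979.   26.]
[247 134   4  22  46] [248.2 144.1] [58. 69. 73.] [21.  3.] [-74. -56.]
[229 155   6  13  44] [231.2 160.8] [60. 64. 66.] [12.6  4.3] [  20. -118.]
[ 548  171   82   69 2138] [590.5 205.6] [73. 34.  9.] [86.3 35.3] [518. 652.]
[500 186  24  24 437] [511.3 196.5] [17. 21. 26.] [23. 23.] [425. 502.]
[403 193  34  20 537] [419.7 202.5] [53. 53. 52.] [19. 33.] [385. 282.]
[354 204  12  12 122] [359.6 209.7] [19. 24. 30.] [11. 11.] [373. 136.]
[169 206  18  14 204] [177.3 212.7] [18. 22. 27.] [13. 17.] [ 256. -276.]
[349 216   6  13  44] [351.2 221.5] [28. 47. 67.] [12.   4.7] [416. 102.]
[442 216  34  36 864] [457.5 231.6] [16. 19. 24.] [31.1 36.2] [525. 310.]
[497 218  11   9  47] [500.8 222.9] [21. 43. 69.] [11.6  5.3] [522. 418.]
[165 221   9  14  59] [168.7 227.8] [15. 42. 70.]
[... 2564 characters left out ...]
[42. 42. 41.] [ 8. 11.] [ -83. -117.]
[174 333  31  42 642] [188.4 347.8] [23. 24. 28.] [43.5 25.3] [553. 418.]
[ 272  335   39   34 1055] [291.2 351.3] [57. 54. 53.] [33. 38.] [371. 293.]
[ 10 342  26  27 314] [ 24.9 355.8] [38. 50. 38.] [18.1 27.7] [814. 642.]
[  0 366  23  30 359] [  8.5 378.9] [38. 52. 36.] [14.3 32. ] [785. 690.]
[ 36 366  10  16  43] [ 40.3 373.5] [20. 22. 67.] [16.5  2.7] [745. 644.]
[481 380  39  21 138] [497.5 390.2] [66. 64. 62.] [42.1  4.7] [ -9. 121.]
[ 19 382   5   8  27] [ 21.1 385.1] [24. 25. 71.] [7. 4.] [750. 681.]
[564 384   9   7  37] [567.5 386.7] [65. 63. 62.] [5.6 8.5] [-115.   32.]
[  5 395  10   9  67] [  9.2 399. ] [32. 33. 32.] [7.1 9.9] [737. 710.]
```

Run:
```python
from h import *
P=dict(dT=((106.6,289.4),(403.8,185)),dS=((262.6,244.9),(365.5,243.7)),dM=((194.8,311.3),(345.6,195.8)),dL=((419.7,202.5),(291.2,351.3)),
jT=((392.8,269.5),(253.2,245.5)),jS=((282.3,288.9),(301.7,200.9)),jM=((511.3,196.5),(188.4,347.8)),
sqL=((359.6,209.7),(311.6,267.2)),sqT=((177.3,212.7),(414.2,197)),jL=((457.5,231.6),(217.3,265)))
for k,(a,b) in P.items():
    p,g=tri(ray("scene",*a),ray("side",*b)); print(k,p.round(1),round(g,1),np.hypot(p[0],p[1]).round())
for n,b in(("scene",(60,180,560,330)),("side",(160,170,440,380))):
    im=cv2.imread(f"pics/{n}0.png")[b[1]:b[3],b[0]:b[2]]
    s=800/(b[2]-b[0]); im=cv2.resize(im,None,fx=s,fy=s,interpolation=2); cv2.imwrite(f"pics/{n}0z.png",im[:600])
```

```text
dT [ 499.4 -425.1    2.3] 0.5 656.0
dS [ 439.7 -105.8    2.1] 0.9 452.0
dM [ 614.8 -264.4    1.8] 0.5 669.0
dL [374.2 288.2   0.9] 1.7 472.0
jT [648.  111.4  38. ] 1.6 657.0
jS [ 660.4 -105.5   52.5] 0.6 669.0
jM [510.  440.6  65.1] 0.6 674.0
sqL [459.1 107.   62.9] 0.7 471.0
sqT [ 390.9 -269.6   85.2] 0.8 475.0
jL [626.3 250.5  83.6] 0.2 674.0
```

View pics/scene0z.png

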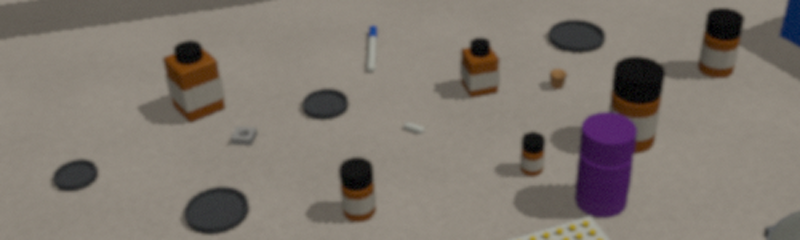

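View pics/side0z.png

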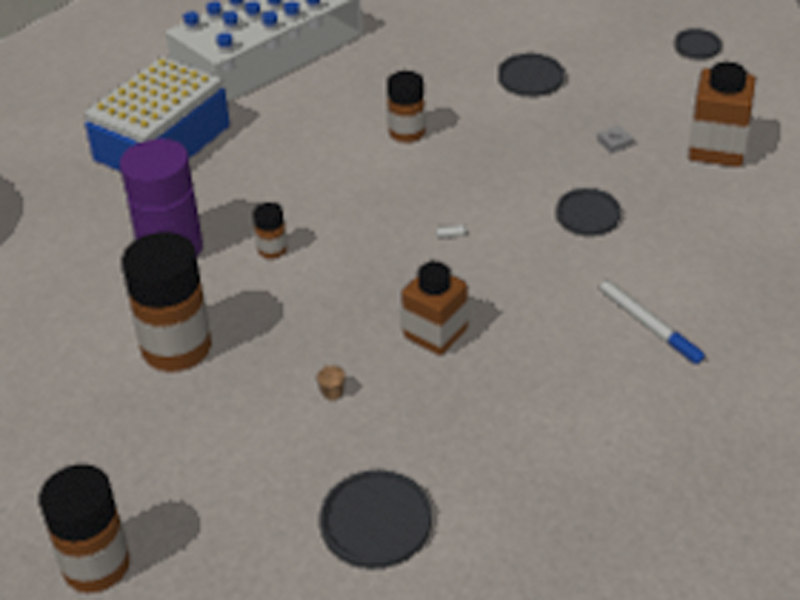

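Run:
```python
from h import *
from scipy.spatial.transform import Rotation as R
o=ctrl.get_obs(); print(R.from_rotvec(o['orientation']).as_matrix().round(3))
print("purple",tri(ray("scene",440,261),ray("side",215,225)))
```

```text
[[-0.     0.445 -0.896]
 [ 0.001 -0.896 -0.445]
 [-1.    -0.001 -0.   ]]
purple (array([725.01337887, 163.94068326, 101.63752273]), np.float64(2.9832319516902297))
```

Triangulated positions agree with the given heights and the reach. I'm moving over the tiny jar for a wrist look.

{"op": "move_arm", "data": {
  "rows": [
    [30, 55, 10, 0.05, -1],
    [62, 112, 10, 0.1, -1],
    [92, 168, 10, 0.15, -1],
    [123, 224, 10, 0.2, -1],
    [154, 280, 10, 0.25, -1],
    [185, 336, 10, 0.25, -1],
    [216, 392, 10, 0.25, -1],
    [246, 448, 10, 0.25, -1],
    [277, 504, 0, 0.25, -1],
    [308, 560, -20, 0.25, -1],
    [340, 620, -40, 0.25, -1],
    [370, 671, -62, 0.25, -1]
  ]
}}

```text
t: 1.65
ee_pos: [635.6, 91.0, 168.6]
orientation: [1.809, 0.673, -1.809]
ft_force: [0.2, -0.9, -0.5]
width: 88.0
```

{"op": "move_arm", "data": {
  "rows": [
    [0, 0, 0, 0, -1],
    [0, 0, 0, 0, -1]
  ]
}}

```text
t: 1.9
ee_pos: [635.0, 90.9, 168.1]
orientation: [1.807, 0.673, -1.81]
ft_force: [-0.5, -1.0, -0.6]
width: 87.8
```

```bash
cat >> h.py <<'E'
from scipy.spatial.transform import Rotation as Rt
import json
def look(name):
    o=ctrl.get_obs(); im=get_image("wrist"); cv2.imwrite(f"pics/{name}.png",im)
    json.dump(dict(p=list(o['ee_pos']),r=list(o['orientation'])),open(f"pics/{name}.json","w"))
    y=Rt.from_rotvec(o['orientation']).as_matrix()[:,1]
    print("t",o['t'],"tcp",o['ee_pos'].round(1),"yaw",np.arctan2(y[1],y[0]).round(3),"w",o['width'].round(1),"F",o['ft_force'].round(1),"q",o['qpos'].round(2))
    return im
def wplane(name,u,v,z):
    s=json.load(open(f"pics/{name}.json")); c=calibration("wrist"); R=Rt.from_rotvec(s['r']).as_matrix(); T=np.array(c['T_tool_cam'])
    d=R@T[:3,:3]@np.array([(u-c['cx'])/c['fx'],-(v-c['cy'])/c['fy'],-1]); o=R@T[:3,3]+s['p']
    return (o+d*(z-o[2])/d[2]).round(1)
E
python3 -c "
from h import *
look('w1')"
```

```text
Traceback (most recent call last):
  File "h.py", line 18, in look
    print("t",o['t'],"tcp",o['ee_pos'].round(1),"yaw",np.arctan2(y[1],y[0]).round(3),"w",o['width'].round(1),"F",o['ft_force'].round(1),"q",o['qpos'].round(2))
                                                                                         ^^^^^^^^^^^^^^^^
AttributeError: 'float' object has no attribute 'round'
```

View pics/w1.png

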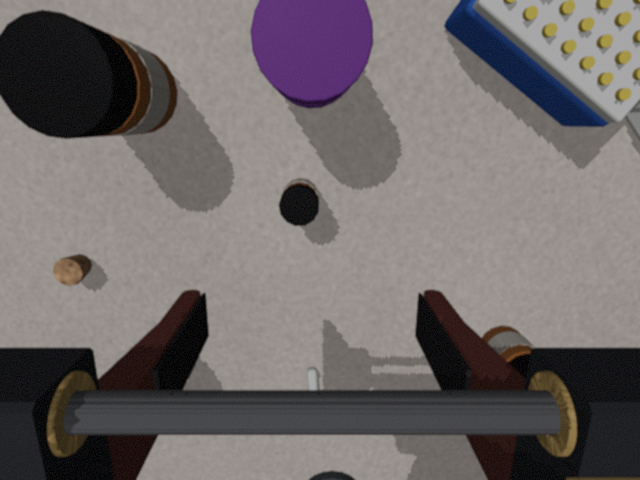

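Wrist view: tiny cap at (299,204), large jar cap about (65,75), purple about (312,45), and a cork at (70,271).

```bash
sed -i "s/o\['width'\].round(1)/round(float(o['width']),1)/" h.py
cat >> h.py <<'E'
def darkblobs(im,thr=45,amin=100,amax=40000):
    m=cv2.morphologyEx((im.max(2)<thr).astype(np.uint8),cv2.MORPH_OPEN,np.ones((3,3),np.uint8))
    for c in cv2.findContours(m,0,1)[0]:
        a=cv2.contourArea(c)
        if amin<a<amax:
            e=cv2.fitEllipse(c); print(int(a),"box",cv2.boundingRect(c),"ell",np.round(e[0],1),np.round(e[1],1))
E
python3 - <<'E'
from h import *
im=cv2.imread("pics/w1.png"); darkblobs(im[:345])
for nm,u,v,z in(("jT",299,204,48),("jTb",300,196,0),("jL",65,75,106),("pur",312,45,106)): print(nm,wplane("w1",u,v,z))
print(np.linalg.norm(wplane("w1",279.5,204,48)-wplane("w1",318.5,204,48)))
E
```

```text
1061 box (416, 296, 40, 49) ell [431.2 327.1] [30.6 57.5]
1158 box (166, 295, 42, 50) ell [191.2 326.2] [31.9 58.4]
1159 box (280, 185, 38, 40) ell [298.9 204.5] [37.4 39.6]
13555 box (0, 11, 137, 126) ell [64.9 76.1] [116.9 148.2]
jT [647.3 113.4  48. ]
jTb [645.  112.2   0. ]
jL [630.1 248.6 106. ]
pur [720.4 165.  106. ]
26.44409196777228
```

{"op": "move_arm", "data": {
  "rows": [
    [12, 22, -20, 0, -1],
    [12, 22, -55, 0, -1],
    [12, 22, -90, 0, -1],
    [12, 22, -120, 0, -1],
    [12, 22, -140, 0, -1],
    [12, 22, -150, 0, -1],
    [12, 22, -154, 0, -1],
    [12, 22, -154, 0, -1]
  ]
}}

```text
t: 2.95
ee_pos: [647.6, 112.2, 15.3]
orientation: [1.809, 0.672, -1.809]
ft_force: [1.0, 0.1, 0.3]
width: 88.0
```

```bash
python3 -c "
from h import *
look('w2')"
```

```text
t 2.95 tcp [647.6 112.2  15.3] yaw -0.86 w 88.0 F [1.  0.1 0.3] q [0.15 0.74 1.64 0.   0.76 1.01]
```

View pics/w2.png

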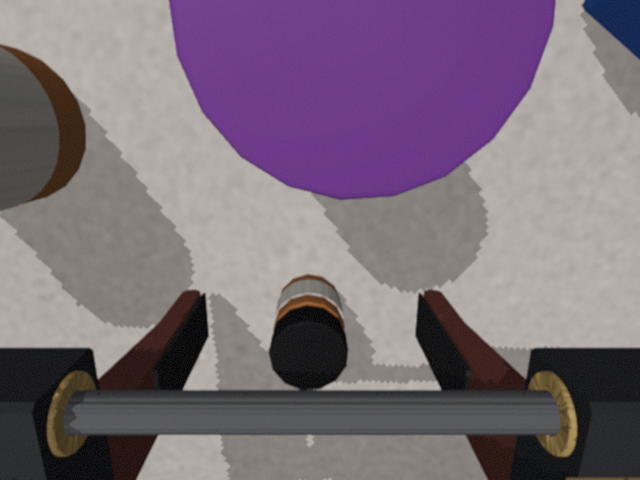

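The jar is centred between the fingers (column 309), so I'm closing.

{"op": "move_arm", "data": {
  "rows": [
    [0, 0, 0, 0, -0.4],
    [0, 0, 0, 0, 0],
    [0, 0, 0, 0, 0.4],
    [0, 0, 0, 0, 1],
    [0, 0, 0, 0, 1],
    [0, 0, 0, 0, 1],
    [0, 0, 0, 0, 1],
    [0, 0, 0, 0, 1]
  ]
}}

```text
t: 4.0
ee_pos: [647.7, 112.3, 15.5]
orientation: [1.809, 0.672, -1.808]
ft_force: [-0.3, -0.1, -0.8]
width: 27.4
```

```bash
python3 -c "
from h import *
print(wplane('w2',309,352,48))
look('w3')"
```

```text
[647.4 113.6  48. ]
t 4.0 tcp [647.7 112.3  15.5] yaw -0.86 w 27.4 F [-0.3 -0.1 -0.8] q [0.15 0.74 1.64 0.   0.76 1.01]
```

View pics/w3.png

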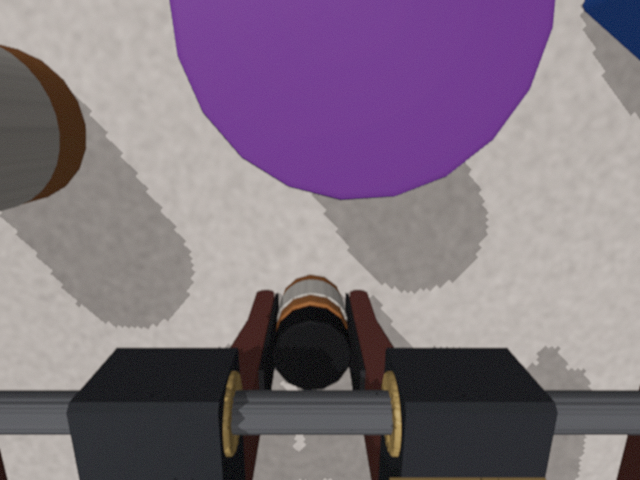

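```bash
python3 -c "
from h import *
print(plane('side',440,162,0),plane('side',404,125,0),plane('scene',30,290,0),plane('scene',5,298,0))"
```

```text
[ 472.00991379 -629.94432973    0.        ] [ 712.17438402 -810.29079152    0.        ] [ 453.08575881 -571.78808672    0.        ] [ 465.17930529 -614.98097063    0.        ]
```

{"op": "move_arm", "data": {
  "rows": [
    [0, 0, 10, 0, 1],
    [0, 0, 30, 0, 1],
    [0, 0, 60, 0, 1],
    [0, 0, 95, 0, 1],
    [0, 0, 130, 0, 1],
    [0, 0, 140, 0, 1],
    [0, 0, 140, 0, 1]
  ]
}}

```text
t: 4.92
ee_pos: [648.0, 112.3, 156.5]
orientation: [1.811, 0.671, -1.806]
ft_force: [0.6, -0.1, -0.4]
width: 27.6
```

{"op": "move_arm", "data": {
  "rows": [
    [-5, -19, 0, 0, 1],
    [-15, -54, 0, 0, 1],
    [-29, -104, 0, 0, 1],
    [-43, -154, 0, 0, 1],
    [-57, -204, 0, 0, 1],
    [-71, -254, 0, 0, 1],
    [-85, -304, 0, 0, 1],
    [-99, -354, 0, 0, 1],
    [-113, -404, 0, 0, 1],
    [-127, -454, 0, 0, 1],
    [-139, -494, 0, 0, 1],
    [-146, -524, 0, 0, 1]
  ]
}}

```text
t: 6.42
ee_pos: [499.2, -413.5, 154.6]
orientation: [1.811, 0.673, -1.81]
ft_force: [0.6, -0.3, -0.9]
width: 27.3
```

{"op": "move_arm", "data": {
  "rows": [
    [-2, -5, -8, 0, 1],
    [-2, -5, -15, 0, 1],
    [-2, -5, -15, 0, 1],
    [-2, -5, -15, 0, 1]
  ]
}}

```text
t: 6.92
ee_pos: [497.6, -417.5, 139.5]
orientation: [1.81, 0.674, -1.81]
ft_force: [-0.0, -0.1, -0.4]
width: 27.9
```

```bash
python3 -c "
from h import *
im=look('w4'); darkblobs(im[:345],75)"
```

```text
t 6.925 tcp [ 497.6 -417.5  139.5] yaw -0.86 w 27.9 F [-0.  -0.1 -0.4] q [-0.72  0.56  1.63  0.    0.96  0.14]
5381 box (234, 291, 157, 54) ell [312.  322.2] [ 57.4 162.3]
199 box (0, 226, 9, 37) ell [  3.2 244.7] [ 8.1 38.2]
3677 box (285, 202, 69, 70) ell [318.9 236.8] [68.3 68.6]
4690 box (22, 179, 78, 111) ell [ 58.4 232.4] [ 64.7 106.7]
110 box (46, 48, 11, 19) ell [51.  56.1] [ 9.6 19.1]
225 box (58, 32, 32, 55) ell [100.2  73.2] [33.3 42.5]
```

View pics/w4.png

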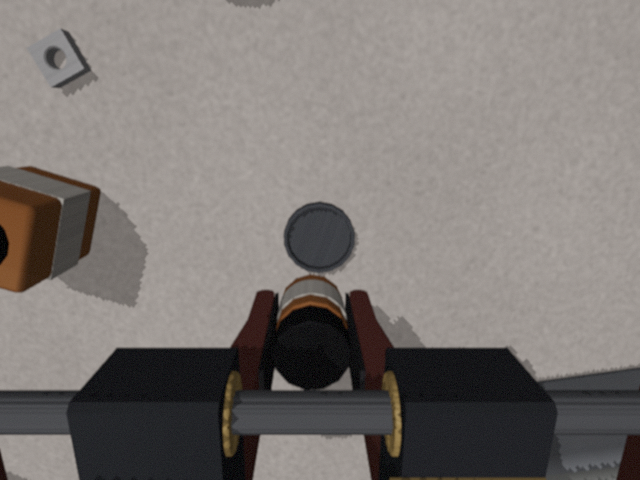

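```bash
python3 -c "
from h import *
print(wplane('w4',319.5,237,8), np.linalg.norm(wplane('w4',285,237,10)-wplane('w4',354,237,10)))
print(wplane('w4',312,352,139.5+32.5))"
```

```text
[ 499.5 -422.5    8. ] 49.351798346159605
[ 498. -417.  172.]
```

{"op": "move_arm", "data": {
  "rows": [
    [2, -6, -10, 0, 1],
    [2, -6, -35, 0, 1],
    [2, -6, -65, 0, 1],
    [2, -6, -90, 0, 1],
    [2, -6, -105, 0, 1],
    [2, -6, -112, 0, 1],
    [2, -6, -115, 0, 1],
    [2, -6, -115, 0, 1]
  ]
}}

```text
t: 7.98
ee_pos: [500.1, -424.0, 25.3]
orientation: [1.81, 0.673, -1.809]
ft_force: [-0.3, 0.5, -0.9]
width: 27.3
```

```bash
python3 -c "
from h import *
im=look('w5')"
```

```text
t 7.975 tcp [ 500.1 -424.    25.3] yaw -0.86 w 27.3 F [-0.3  0.5 -0.9] q [-0.72  0.72  1.65  0.    0.78  0.14]
```

View pics/w5.png

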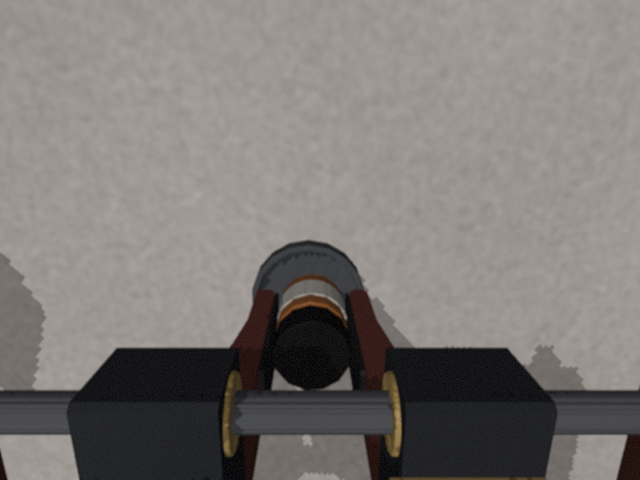

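```bash
python3 -c "
from h import *
p=wplane('w5',308,241,10); d=np.array([.758,.652]); print(p, p[:2]-26*d)
print(wplane('w5',255,285,10),wplane('w5',362,285,10))"
```

```text
[ 519.5 -404.8   10. ] [ 499.792 -421.752]
[ 488.3 -400.1   10. ] [ 519.8 -436.6   10. ]
```

{"op": "move_arm", "data": {
  "rows": [
    [-0.5, 1, -2, 0, 1],
    [-0.5, 1, -4, 0, 1],
    [-0.5, 1, -5.5, 0, 1],
    [-0.5, 1, -6.3, 0, 1],
    [-0.5, 1, -6.8, 0, 1],
    [-0.5, 1, -6.8, 0, 1]
  ]
}}

```text
t: 8.78
ee_pos: [499.6, -423.1, 18.7]
orientation: [1.81, 0.673, -1.808]
ft_force: [-0.5, -0.2, -0.9]
width: 27.4
```

{"op": "move_arm", "data": {
  "rows": [
    [0, 0, -0.4, 0, 1],
    [0, 0, -0.4, 0, 0.2],
    [0, 0, -0.4, 0, -0.3],
    [0, 0, -0.4, 0, -0.8],
    [0, 0, -0.4, 0, -0.8],
    [0, 0, 0, 0, -0.8],
    [0, 0, 15, 0, -0.8],
    [0, 0, 45, 0, -1],
    [0, 0, 85, 0, -1],
    [0, 0, 120, 0, -1],
    [0, 0, 130, 0, -1],
    [0, 0, 130, 0, -1]
  ]
}}

```text
t: 10.28
ee_pos: [499.8, -423.2, 149.2]
orientation: [1.811, 0.672, -1.808]
ft_force: [0.5, 0.4, 0.7]
width: 88.1
```

```bash
python3 -c "
from h import *
im=look('w6'); darkblobs(im[:345],45)
darkblobs(im[:345],75)"
```

```text
t 10.275 tcp [ 499.8 -423.2  149.2] yaw -0.86 w 88.1 F [0.5 0.4 0.7] q [-0.72  0.55  1.61  0.    0.98  0.14]
1108 box (416, 295, 43, 50) ell [431.7 327. ] [31.6 59.5]
1204 box (165, 295, 43, 50) ell [190.9 326.3] [32.8 58.8]
1481 box (287, 225, 53, 43) ell [312.6 246.4] [40.7 47.8]
177 box (0, 219, 8, 35) ell [  3. 237.] [ 7.4 36.5]
2291 box (416, 290, 71, 55) ell [442.5 323.2] [49.  76.1]
2289 box (138, 290, 70, 55) ell [180.7 323.1] [48.9 75.1]
213 box (0, 218, 9, 37) ell [  3.4 236.9] [ 8.4 38.7]
3620 box (277, 197, 68, 72) ell [310.6 231.8] [66.5 69.5]
5401 box (0, 163, 98, 119) ell [ 47.1 219.3] [ 97.8 104.4]
125 box (44, 47, 12, 19) ell [49.8 55. ] [10.6 19.3]
248 box (56, 32, 31, 53) ell [110.2  75.8] [41.9 66.7]
```

View pics/w6.png

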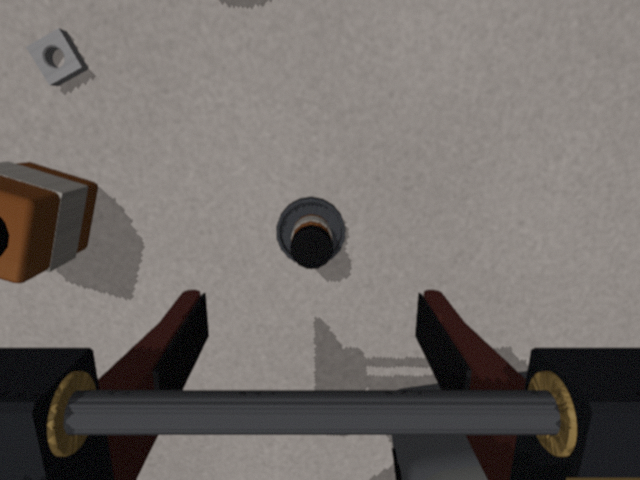

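Tiny jar stands in its dish: cap (312,246) inside dish (311,231). Next is the small jar.

{"op": "move_arm", "data": {
  "rows": [
    [15, 30, 0, 0, -1],
    [40, 80, 0, 0, -1],
    [65, 130, 0, 0, -1],
    [90, 180, 0, 0, -1],
    [115, 230, 0, 0, -1],
    [140, 280, 0, 0, -1],
    [155, 308, 0, 0, -1],
    [160, 318, 0, 0, -1],
    [160, 318, 0, 0, -1],
    [160, 318, 0, 0, -1]
  ]
}}

```text
t: 11.58
ee_pos: [658.4, -106.0, 147.5]
orientation: [1.81, 0.673, -1.811]
ft_force: [-0.5, -0.5, 0.3]
width: 87.9
```

```bash
python3 -c "
from h import *
im=look('w7'); darkblobs(im[:345],45)"
```

```text
t 11.575 tcp [ 658.4 -106.   147.5] yaw -0.862 w 87.9 F [-0.5 -0.5  0.3] q [-0.18  0.57  1.58  0.    0.99  0.68]
1100 box (416, 295, 41, 50) ell [431.4 326.7] [31.3 58.3]
1197 box (164, 295, 44, 50) ell [190.7 326.5] [32.9 59.8]
2905 box (283, 216, 59, 63) ell [311.9 247.2] [58.9 62.8]
```

View pics/w7.png

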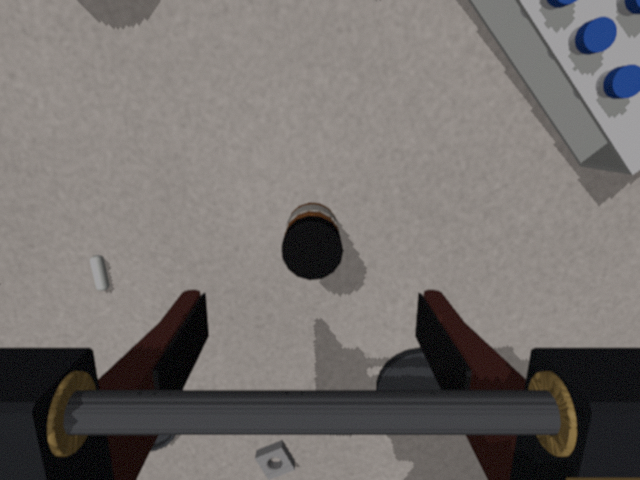

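```bash
python3 -c "
from h import *
print(wplane('w7',312,248,66),np.linalg.norm(wplane('w7',282.5,248,66)-wplane('w7',342,248,66)))"
```

```text
[ 661.7 -102.8   66. ] 35.80460864190528
```

{"op": "move_arm", "data": {
  "rows": [
    [3, 2.5, -10, 0, -1],
    [3, 2.5, -35, 0, -1],
    [3, 2.5, -65, 0, -1],
    [3, 2.5, -95, 0, -1],
    [3, 2.5, -112, 0, -1],
    [3, 2.5, -121, 0, -1],
    [3, 2.5, -121, 0, -0.5],
    [3, 2.5, -121, 0, 0],
    [3, 2.5, -121, 0, 0.5],
    [3, 2.5, -121, 0, 1],
    [3, 2.5, -121, 0, 1],
    [3, 2.5, -121, 0, 1]
  ]
}}

```text
t: 13.12
ee_pos: [661.6, -103.6, 26.9]
orientation: [1.811, 0.672, -1.811]
ft_force: [-0.2, 0.1, 1.8]
width: 37.6
```

{"op": "move_arm", "data": {
  "rows": [
    [0, 0, 0, 0, 1],
    [0, 0, 0, 0, 1],
    [0, 0, 0, 0, 1]
  ]
}}

```text
t: 13.5
ee_pos: [661.6, -103.6, 27.0]
orientation: [1.811, 0.672, -1.811]
ft_force: [-0.3, -0.1, 1.0]
width: 37.6
```

```bash
python3 -c "
from h import *
im=look('w8'); darkblobs(im[:395],45)"
```

```text
t 13.5 tcp [ 661.6 -103.6   27. ] yaw -0.862 w 37.6 F [-0.3 -0.1  1. ] q [-0.17  0.73  1.61  0.    0.8   0.69]
6157 box (408, 349, 172, 46) ell [488.3 372.3] [ 49.4 181.5]
18831 box (43, 296, 364, 99) ell [279.2 353.7] [ 90.9 404.1]
```

View pics/w8.png

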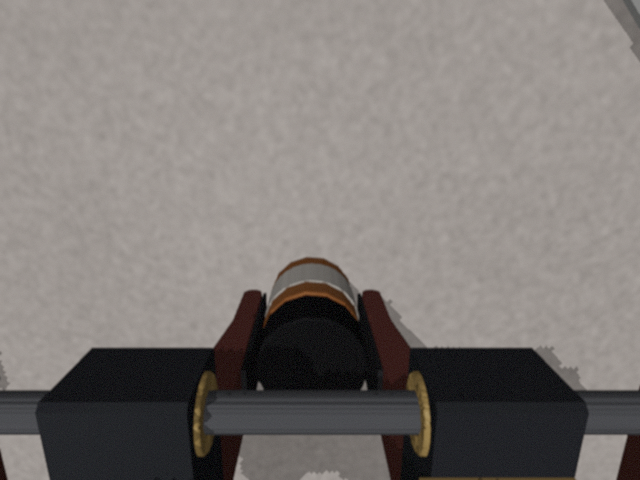

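```bash
python3 -c "
from h import *
d=np.array([.758,.652]); print(wplane('w8',312,258,0)[:2]-19*d, wplane('w5',312,277,9.8-3+3)[:2]-14*d)"
```

```text
[ 658.998 -105.588] [ 497.288 -426.228]
```

{"op": "move_arm", "data": {
  "rows": [
    [0, 0, 8, 0, 1],
    [0, 0, 25, 0, 1],
    [0, 0, 55, 0, 1],
    [0, 0, 90, 0, 1],
    [-5, 0, 115, 0, 1],
    [-25, 0, 125, 0, 1],
    [-65, 0, 125, 0, 1],
    [-110, 0, 125, 0, 1],
    [-155, 0, 125, 0, 1],
    [-195, 0, 125, 0, 1],
    [-212, 0, 125, 0, 1],
    [-218, 0, 125, 0, 1]
  ]
}}

```text
t: 15.05
ee_pos: [444.1, -103.8, 152.8]
orientation: [1.812, 0.671, -1.809]
ft_force: [-0.0, -0.6, -0.1]
width: 37.7
```

{"op": "move_arm", "data": {
  "rows": [
    [0, 0, 0, 0, 1],
    [0, 0, 0, 0, 1]
  ]
}}

```text
t: 15.3
ee_pos: [445.5, -104.0, 153.1]
orientation: [1.813, 0.67, -1.807]
ft_force: [-0.0, 0.2, -0.5]
width: 37.7
```

```bash
python3 -c "
from h import *
im=look('w9'); darkblobs(im[:345],75)"
```

```text
t 15.3 tcp [ 445.5 -104.   153.1] yaw -0.862 w 37.7 F [-0.   0.2 -0.5] q [-0.26  0.29  2.05  0.    0.81  0.6 ]
7118 box (218, 291, 189, 54) ell [311.6 321.7] [ 55.6 202.8]
4239 box (266, 196, 80, 72) ell [305.8 231.8] [70.1 81.2]
5471 box (570, 147, 70, 98) ell [608.9 197.3] [ 73.2 102. ]
2691 box (48, 0, 74, 57) ell [85.9 25.9] [51.1 70.2]
472 box (0, 0, 51, 14) ell [28.6  5.5] [13.6 53.8]
```

View pics/w9.png

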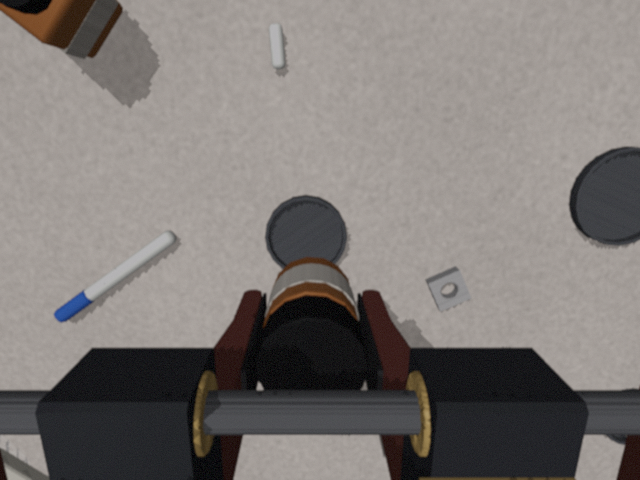

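```bash
python3 -c "
from h import *
d=np.array([.758,.652]); print(wplane('w9',306,234,8),wplane('w9',306,196,10)[:2]-31*d,np.linalg.norm(wplane('w9',266,234,10)-wplane('w9',346,234,10)))"
```

```text
[ 440.5 -102.6    8. ] [ 439.202 -103.912] 59.7101331433786
```

{"op": "move_arm", "data": {
  "rows": [
    [-4.5, 1, -10, 0, 1],
    [-4.5, 1, -35, 0, 1],
    [-4.5, 1, -65, 0, 1],
    [-4.5, 1, -90, 0, 1],
    [-4.5, 1, -106, 0, 1],
    [-4.5, 1, -113, 0, 1],
    [-4.5, 1, -116, 0, 1],
    [-4.5, 1, -116, 0, 1]
  ]
}}

```text
t: 16.35
ee_pos: [440.9, -103.0, 37.1]
orientation: [1.813, 0.67, -1.807]
ft_force: [0.4, -0.5, -1.4]
width: 37.5
```

```bash
python3 -c "
from h import *
im=look('w10');cv2.imwrite('pics/w10z.png',cv2.resize(im[180:400,200:430],None,fx=2.6,fy=2.6))"
```

```text
t 16.35 tcp [ 440.9 -103.    37.1] yaw -0.862 w 37.5 F [ 0.4 -0.5 -1.4] q [-0.26  0.51  2.1   0.    0.53  0.6 ]
```

View pics/w10z.png

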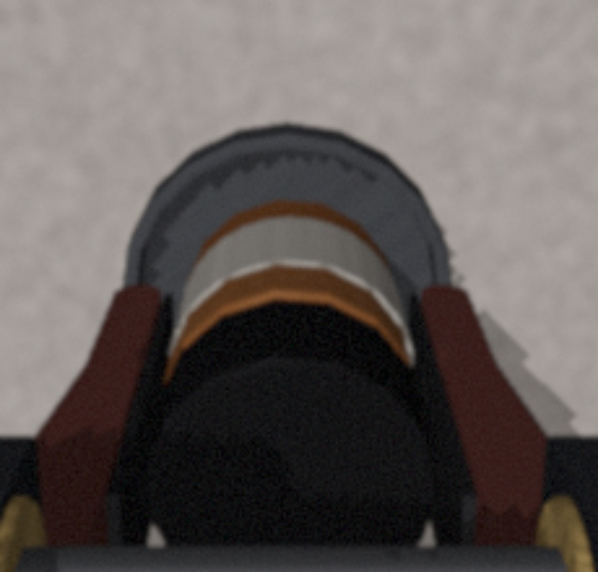

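```bash
python3 -c "
from h import *
print(np.linalg.norm(wplane('w10',311,227.7,10)-wplane('w10',311,258,10)))"
```

```text
14.675489770362024
```

{"op": "move_arm", "data": {
  "rows": [
    [1, 2.5, -2, 0, 1],
    [1, 2.5, -4, 0, 1],
    [1, 2.5, -5.5, 0, 1],
    [1, 2.5, -6.5, 0, 1],
    [1, 2.5, -7, 0, 1],
    [1, 2.5, -7, 0, 1]
  ]
}}

```text
t: 17.15
ee_pos: [442.1, -100.5, 30.2]
orientation: [1.813, 0.67, -1.807]
ft_force: [0.0, -0.6, -1.2]
width: 37.6
```

{"op": "move_arm", "data": {
  "rows": [
    [0, 0, -0.4, 0, 1],
    [0, 0, -0.4, 0, 0.1],
    [0, 0, -0.4, 0, -0.4],
    [0, 0, -0.4, 0, -0.8],
    [0, 0, -0.4, 0, -0.8],
    [0, 0, 0, 0, -0.8],
    [0, 0, 15, 0, -0.8],
    [0, 0, 45, 0, -1],
    [0, 0, 85, 0, -1],
    [0, 0, 120, 0, -1],
    [0, 0, 130, 0, -1],
    [0, 0, 130, 0, -1]
  ]
}}

```text
t: 18.65
ee_pos: [442.3, -100.6, 160.9]
orientation: [1.814, 0.669, -1.806]
ft_force: [0.3, 0.6, -0.1]
width: 87.5
```

```bash
python3 -c "
from h import *
im=look('w11')"
```

```text
t 18.65 tcp [ 442.3 -100.6  160.9] yaw -0.862 w 87.5 F [ 0.3  0.6 -0.1] q [-0.25  0.27  2.05  0.    0.82  0.61]
```

View pics/w11.png

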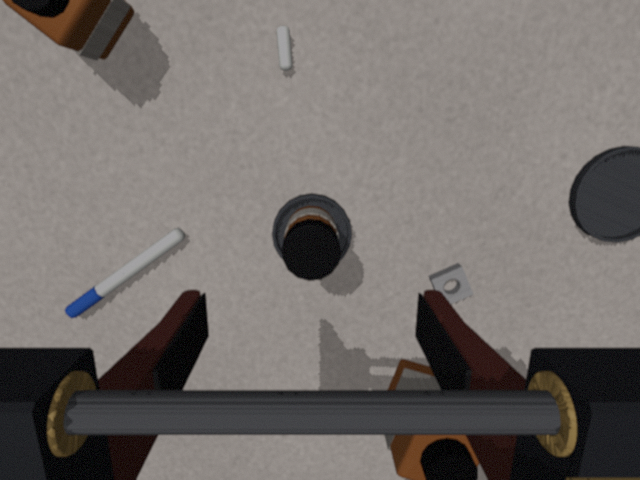

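Small jar seated (cap (312,248) within dish (312,233)). I'm checking the blue tray's position before going to the medium jar.

```bash
python3 -c "
from h import *
# tray near corner top & bottom: side (60,363)top-left,(145,405) top right corner ; scene (553,178) top
for z in (0,60,100): print(z,plane('side',145,405,z).round(),plane('side',60,363,z).round(),plane('scene',553,180,z).round(),plane('scene',620,207,z).round())
print(plane('side',134,447,0),plane('scene',552,203,0),plane('scene',618,232,0))"
```

```text
0 [520. 556.   0.] [745. 605.  -0.] [371. 654.   0.] [533. 723.   0.]
60 [479. 569.  60.] [686. 614.  60.] [464. 577.  60.] [612. 640.  60.]
100 [451. 578. 100.] [648. 620. 100.] [526. 526. 100.] [664. 584. 100.]
[467.20254982 619.18290502   0.        ] [469.30455396 584.80896768   0.        ] [620.00802846 647.37443581   0.        ]
```

{"op": "move_arm", "data": {
  "rows": [
    [4, 30, 15, 0, -1],
    [10, 85, 25, 0, -1],
    [17, 140, 25, 0, -1],
    [24, 195, 25, 0, -1],
    [31, 250, 25, 0, -1],
    [38, 305, 25, 0, -1],
    [45, 360, 25, 0, -1],
    [52, 415, 25, 0, -1],
    [59, 470, 25, 0, -1],
    [65, 515, 25, 0, -1],
    [68, 540, 25, 0, -1],
    [68, 540, 25, 0, -1]
  ]
}}

```text
t: 20.2
ee_pos: [508.7, 440.5, 182.4]
orientation: [1.809, 0.671, -1.809]
ft_force: [-0.6, -0.5, -0.9]
width: 87.8
```

{"op": "move_arm", "data": {
  "rows": [
    [0, 0, 0, 0, -1],
    [0, 0, 0, 0, -1]
  ]
}}

```text
t: 20.45
ee_pos: [508.4, 439.2, 181.6]
orientation: [1.807, 0.669, -1.811]
ft_force: [0.3, -0.0, -0.3]
width: 87.8
```

```bash
python3 -c "
from h import *
im=look('w12'); darkblobs(im[:345],45)"
```

```text
t 20.45 tcp [508.4 439.2 181.6] yaw -0.861 w 87.8 F [ 0.3 -0.  -0.3] q [ 0.69  0.54  1.55 -0.    1.06  1.56]
1035 box (416, 296, 40, 49) ell [431.  327.3] [29.9 57.5]
1158 box (166, 296, 42, 49) ell [191.  326.6] [32.4 58. ]
3592 box (587, 248, 53, 97) ell [617.7 294.8] [54.8 98.9]
4393 box (276, 199, 74, 78) ell [312.9 238.1] [72.7 77. ]
```

View pics/w12.png

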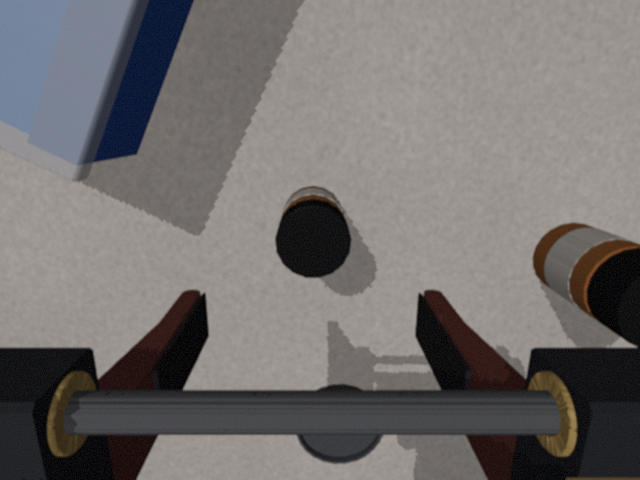

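```bash
python3 -c "
from h import *
print(wplane('w12',313,239,86),np.linalg.norm(wplane('w12',276,239,86)-wplane('w12',350,239,86)))
for z in(60,80): print(wplane('w12',80,180,z),wplane('w12',137,154,z))
print(wplane('w12',137,154,0))"
```

```text
[513.4 442.6  86. ] 46.86800614491725
[437.3 582.9  60. ] [476.4 563.6  60. ]
[446.4 576.3  80. ] [482.8 558.4  80. ]
[457.4 579.2   0. ]
```

{"op": "move_arm", "data": {
  "rows": [
    [3.5, 2, -10, 0, -1],
    [3.5, 2, -35, 0, -1],
    [3.5, 2, -70, 0, -1],
    [3.5, 2, -105, 0, -1],
    [3.5, 2, -128, 0, -1],
    [3.5, 2, -140, 0, -1],
    [3.5, 2, -140, 0, -0.5],
    [3.5, 2, -140, 0, 0],
    [3.5, 2, -140, 0, 0.5],
    [3.5, 2, -140, 0, 1],
    [3.5, 2, -140, 0, 1],
    [3.5, 2, -140, 0, 1]
  ]
}}

```text
t: 22.0
ee_pos: [512.4, 441.6, 42.7]
orientation: [1.809, 0.67, -1.809]
ft_force: [-0.0, 0.1, 6.7]
width: 49.0
```

{"op": "move_arm", "data": {
  "rows": [
    [0, 0, 0, 0, 1],
    [0, 0, 0, 0, 1]
  ]
}}

```text
t: 22.25
ee_pos: [512.4, 441.6, 42.7]
orientation: [1.809, 0.67, -1.809]
ft_force: [-0.7, 0.6, 3.0]
width: 48.6
```

```bash
python3 -c "
from h import *
im=look('w13')"
```

```text
t 22.25 tcp [512.4 441.6  42.7] yaw -0.861 w 48.6 F [-0.7  0.6  3. ] q [ 0.69  0.72  1.59 -0.    0.83  1.56]
```

View pics/w13.png

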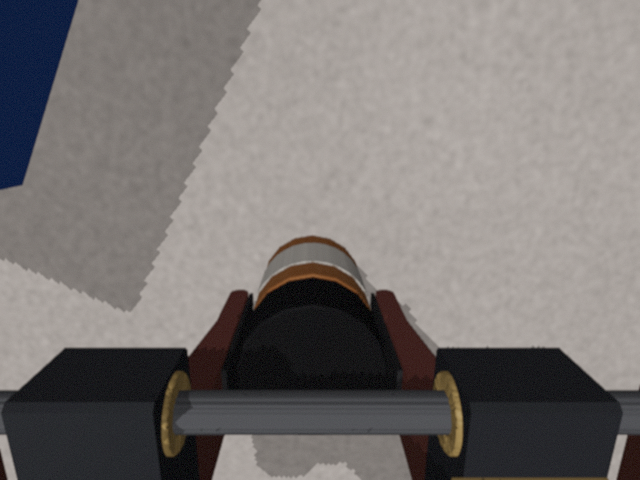

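```bash
python3 -c "
from h import *
d=np.array([.758,.652]); print(wplane('w13',312,237,0)[:2]-24.5*d)"
```

```text
[510.229 439.826]
```

{"op": "move_arm", "data": {
  "rows": [
    [0, 0, 8, 0, 1],
    [0, 0, 25, 0, 1],
    [0, 0, 55, 0, 1],
    [0, 0, 90, 0, 1],
    [0, 0, 120, 0, 1],
    [0, 0, 135, 0, 1],
    [3, -20, 135, 0, 1],
    [8, -60, 135, 0, 1],
    [15, -105, 135, 0, 1],
    [22, -150, 135, 0, 1],
    [28, -195, 135, 0, 1],
    [35, -240, 135, 0, 1]
  ]
}}

```text
t: 23.8
ee_pos: [546.1, 198.6, 176.1]
orientation: [1.806, 0.669, -1.812]
ft_force: [0.8, -0.4, -1.0]
width: 48.7
```

{"op": "move_arm", "data": {
  "rows": [
    [7, -45, 0, 0, 1],
    [13, -90, 0, 0, 1],
    [20, -135, 0, 0, 1],
    [26, -180, 0, 0, 1],
    [33, -225, 0, 0, 1],
    [40, -270, 0, 0, 1],
    [46, -315, 0, 0, 1],
    [53, -360, 0, 0, 1],
    [59, -405, 0, 0, 1],
    [65, -440, 0, 0, 1],
    [69, -468, 0, 0, 1],
    [69, -475, 0, 0, 1]
  ]
}}

```text
t: 25.3
ee_pos: [614.2, -278.0, 175.1]
orientation: [1.807, 0.669, -1.815]
ft_force: [0.4, 0.4, -2.3]
width: 48.6
```

{"op": "move_arm", "data": {
  "rows": [
    [0, 0, 0, 0, 1],
    [0, 0, 0, 0, 1]
  ]
}}

```text
t: 25.55
ee_pos: [613.8, -276.9, 174.8]
orientation: [1.806, 0.671, -1.815]
ft_force: [0.3, -0.0, -2.0]
width: 48.6
```

```bash
python3 -c "
from h import *
im=look('w14'); darkblobs(im[:345],75)"
```

```text
t 25.55 tcp [ 613.8 -276.9  174.8] yaw -0.862 w 48.6 F [ 0.3 -0.  -2. ] q [-0.44  0.55  1.55 -0.    1.05  0.42]
10309 box (200, 278, 224, 67) ell [310.8 317.8] [ 67.2 225.9]
160 box (0, 243, 9, 30) ell [  3.2 258.2] [ 8.1 30.2]
2298 box (0, 209, 54, 73) ell [ 24.4 246.1] [55.6 72.8]
101 box (274, 182, 29, 13) ell [288.  189.2] [11.4 24.4]
2605 box (255, 166, 88, 82) ell [298.5 207.5] [75.1 78.5]
816 box (575, 33, 65, 36) ell [607.1  49.5] [14.7 88.7]
```

View pics/w14.png

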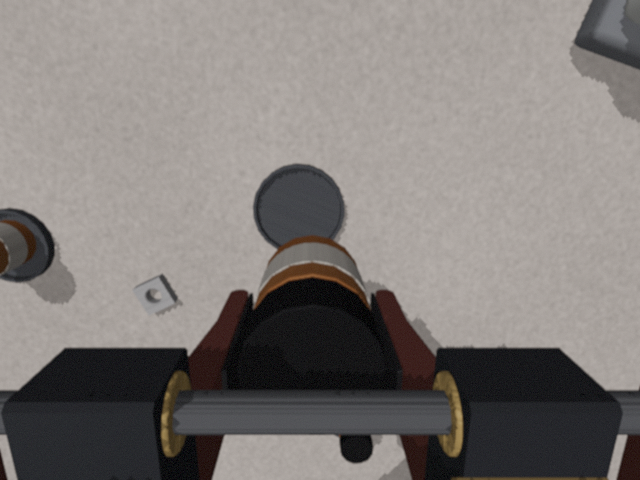

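```bash
python3 -c "
from h import *
d=np.array([.758,.652]); print(wplane('w14',299,208,8),wplane('w14',299,165,10)[:2]-36.5*d,np.linalg.norm(wplane('w14',254,208,10)-wplane('w14',344.5,208,10)))"
```

```text
[ 615.7 -261.2    8. ] [ 613.833 -263.298] 71.1966291336886
```

{"op": "move_arm", "data": {
  "rows": [
    [1, 6, -5, 0, 1],
    [2.5, 16.5, -20, 0, 1],
    [2.5, 16.5, -50, 0, 1],
    [2.5, 16.5, -80, 0, 1],
    [2.5, 16.5, -105, 0, 1],
    [2.5, 16.5, -117, 0, 1],
    [2.5, 16.5, -121, 0, 1],
    [2.5, 16.5, -121, 0, 1]
  ]
}}

```text
t: 26.6
ee_pos: [616.9, -260.2, 54.3]
orientation: [1.806, 0.67, -1.814]
ft_force: [-0.2, 0.4, -1.1]
width: 48.7
```

```bash
python3 -c "
from h import *
im=look('w15');cv2.imwrite('pics/w15z.png',cv2.resize(im[180:400,200:430],None,fx=2.6,fy=2.6))"
```

```text
t 26.6 tcp [ 616.9 -260.2   54.3] yaw -0.862 w 48.7 F [-0.2  0.4 -1.1] q [-0.42  0.7   1.61 -0.    0.84  0.45]
```

View pics/w15z.png

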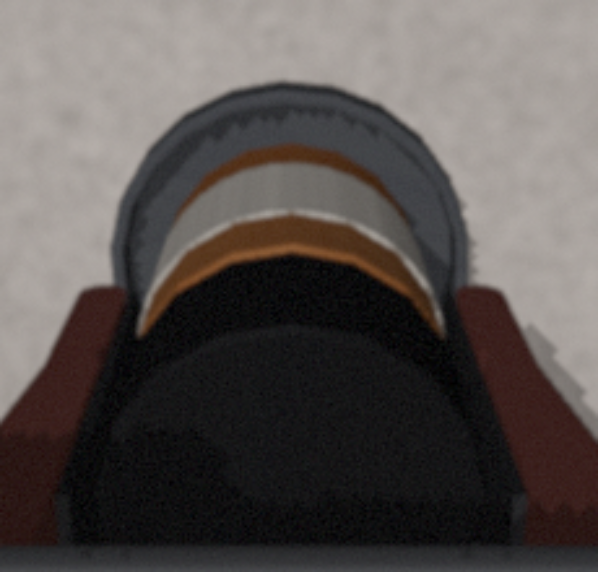

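```bash
python3 -c "
from h import *
print(np.linalg.norm((wplane('w15',311,211.5,10)-wplane('w15',311,235.8,11.6))[:2]))"
```

```text
12.050726119201304
```

Centred: the far gap measures 12.05 mm against the ideal 12. Lowering.

{"op": "move_arm", "data": {
  "rows": [
    [0, 0, -3, 0, 1],
    [0, 0, -5.5, 0, 1],
    [0, 0, -7.3, 0, 1],
    [0, 0, -8.3, 0, 1],
    [0, 0, -8.7, 0, 1],
    [0, 0, -8.7, 0, 1]
  ]
}}

```text
t: 27.4
ee_pos: [617.1, -260.4, 46.0]
orientation: [1.806, 0.67, -1.814]
ft_force: [-0.4, 0.1, -1.6]
width: 48.3
```

{"op": "move_arm", "data": {
  "rows": [
    [0, 0, -0.4, 0, 1],
    [0, 0, -0.6, 0, 1],
    [0, 0, -0.6, 0, -0.1],
    [0, 0, -0.6, 0, -0.5],
    [0, 0, -0.6, 0, -0.9],
    [0, 0, -0.6, 0, -0.9],
    [0, 0, 0, 0, -0.9],
    [0, 0, 15, 0, -1],
    [0, 0, 45, 0, -1],
    [0, 0, 85, 0, -1],
    [0, 0, 120, 0, -1],
    [0, 0, 130, 0, -1]
  ]
}}

```text
t: 28.9
ee_pos: [618.6, -261.1, 179.6]
orientation: [1.809, 0.666, -1.809]
ft_force: [0.3, 0.0, -0.4]
width: 88.0
```

```bash
python3 -c "
from h import *
im=look('w16')"
```

```text
t 28.9 tcp [ 618.6 -261.1  179.6] yaw -0.862 w 88.0 F [ 0.3  0.  -0.4] q [-0.42  0.54  1.55 -0.    1.05  0.45]
```

View pics/w16.png

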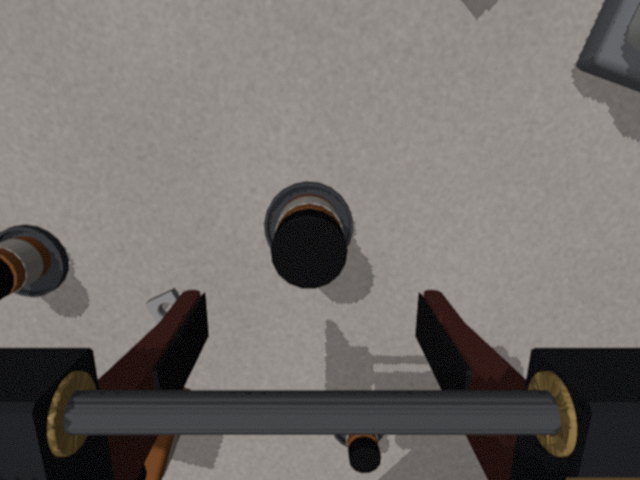

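Medium jar seated (cap (310,248) in dish (309,222)). Now the large jar.

{"op": "move_arm", "data": {
  "rows": [
    [1, 30, 15, 0, -1],
    [2, 80, 30, 0, -1],
    [3, 130, 30, 0, -1],
    [4, 180, 30, 0, -1],
    [5, 230, 30, 0, -1],
    [6, 280, 30, 0, -1],
    [7, 330, 30, 0, -1],
    [8, 380, 30, 0, -1],
    [9, 430, 30, 0, -1],
    [10, 475, 30, 0, -1],
    [10, 500, 30, 0, -1],
    [10, 507, 30, 0, -1]
  ]
}}

```text
t: 30.45
ee_pos: [627.8, 246.8, 208.3]
orientation: [1.806, 0.667, -1.81]
ft_force: [-0.3, -1.1, 1.0]
width: 87.8
```

{"op": "move_arm", "data": {
  "rows": [
    [0, 0, 0, 0, -1],
    [0, 0, 0, 0, -1]
  ]
}}

```text
t: 30.7
ee_pos: [627.8, 245.3, 208.1]
orientation: [1.806, 0.666, -1.811]
ft_force: [-0.8, 0.7, -0.7]
width: 88.0
```

```bash
python3 -c "
from h import *
im=look('w17'); darkblobs(im[:345],45)"
```

```text
t 30.7 tcp [627.8 245.3 208.1] yaw -0.862 w 88.0 F [-0.8  0.7 -0.7] q [ 0.36  0.51  1.52 -0.    1.11  1.22]
1031 box (416, 296, 40, 49) ell [431.  327.3] [30.1 57.1]
1142 box (167, 296, 41, 49) ell [191.3 326.4] [31.6 57.4]
6337 box (257, 188, 89, 93) ell [301.  234.8] [87.7 92.1]
```

View pics/w17.png

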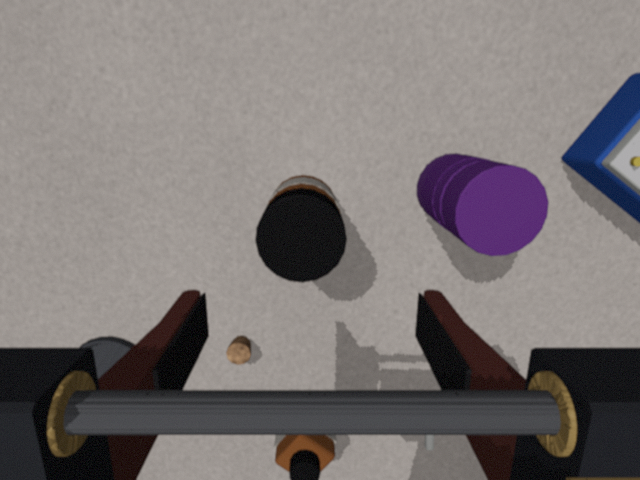

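```bash
python3 -c "
from h import *
a=wplane('w17',301,236,106);b=wplane('w17',502,209,106);print(a,b,np.linalg.norm(wplane('w17',257,236,106)-wplane('w17',346,236,106)))
v=(b-a)[:2]; print('along',v@[.652,-.758],'fore',v@[.758,.652])"
```

```text
[628.  254.5 106. ] [724.9 168.9 106. ] 57.72521112997336
along 128.06359999999998 fore 17.63899999999998
```

{"op": "move_arm", "data": {
  "rows": [
    [0, 4, -8, 0, -1],
    [0, 8, -30, 0, -1],
    [0, 8, -65, 0, -1],
    [0, 8, -100, 0, -1],
    [0, 8, -128, 0, -1],
    [0, 8, -143, 0, -1],
    [0, 8, -149, 0, -1],
    [0, 8, -149, 0, -0.4],
    [0, 8, -149, 0, 0],
    [0, 8, -149, 0, 1],
    [0, 8, -149, 0, 1],
    [0, 8, -149, 0, 1]
  ]
}}

```text
t: 32.25
ee_pos: [628.4, 253.6, 60.2]
orientation: [1.808, 0.666, -1.81]
ft_force: [-1.3, 0.5, 5.9]
width: 59.8
```

{"op": "move_arm", "data": {
  "rows": [
    [0, 0, 0, 0, 1],
    [0, 0, 0, 0, 1]
  ]
}}

```text
t: 32.5
ee_pos: [628.4, 253.6, 60.2]
orientation: [1.808, 0.666, -1.81]
ft_force: [-1.4, 0.3, 1.6]
width: 59.9
```

```bash
python3 -c "
from h import *
im=look('w18')"
```

```text
t 32.5 tcp [628.4 253.6  60.2] yaw -0.862 w 59.9 F [-1.4  0.3  1.6] q [ 0.37  0.7   1.59 -0.    0.86  1.23]
```

View pics/w18.png

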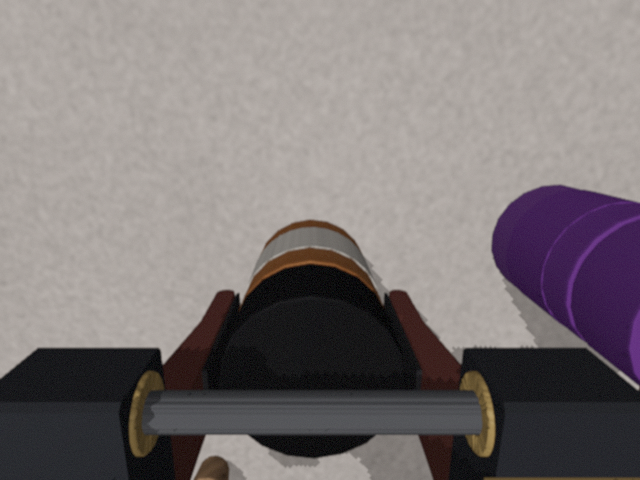

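{"op": "move_arm", "data": {
  "rows": [
    [0, 0, 8, 0, 1],
    [0, 0, 25, 0, 1],
    [0, 0, 55, 0, 1],
    [0, 0, 90, 0, 1],
    [0, 0, 120, 0, 1],
    [-5, 0, 132, 0, 1],
    [-30, 3, 132, 0, 1],
    [-70, 6, 132, 0, 1],
    [-115, 9, 132, 0, 1],
    [-160, 13, 132, 0, 1],
    [-205, 17, 132, 0, 1],
    [-240, 20, 132, 0, 1]
  ]
}}

```text
t: 34.05
ee_pos: [385.8, 273.1, 191.9]
orientation: [1.806, 0.666, -1.811]
ft_force: [-0.2, 0.8, -2.3]
width: 59.8
```

{"op": "move_arm", "data": {
  "rows": [
    [-18, 2, 0, 0, 1],
    [-22, 2, 0, 0, 1],
    [-22, 2, 0, 0, 1],
    [-22, 2, 0, 0, 1]
  ]
}}

```text
t: 34.55
ee_pos: [364.9, 275.2, 191.9]
orientation: [1.807, 0.665, -1.811]
ft_force: [0.2, -0.0, -2.7]
width: 59.8
```

```bash
python3 -c "
from h import *
im=look('w19'); darkblobs(im[:345],75)"
```

```text
t 34.55 tcp [364.9 275.2 191.9] yaw -0.862 w 59.8 F [ 0.2 -0.  -2.7] q [ 0.62  0.22  2.01 -0.    0.91  1.49]
1382 box (544, 266, 48, 40) ell [567.7 285.5] [37.5 47.2]
13573 box (183, 264, 259, 81) ell [311.4 313.1] [ 83.4 248.7]
752 box (257, 151, 88, 82) ell [307.5 199.7] [93.3 97.3]
```

View pics/w19.png

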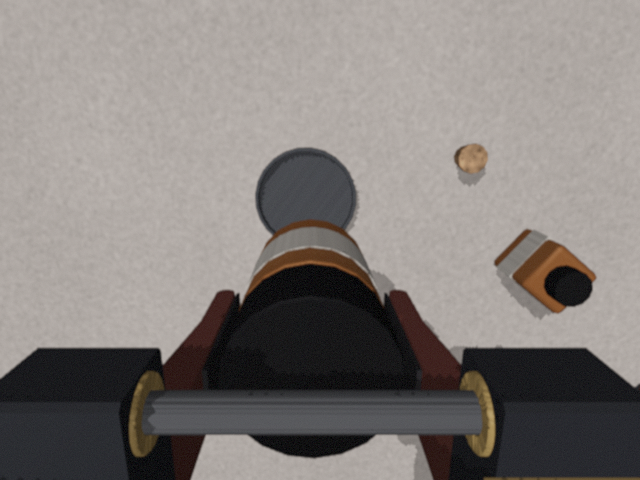

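```bash
python3 -c "
from h import *
d=np.array([.758,.652]); print(wplane('w19',306,196,8),wplane('w19',306,148,10)[:2]-42*d,np.linalg.norm(wplane('w19',256,196,10)-wplane('w19',356,196,10)))"
```

```text
[376.1 290.6   8. ] [373.864 288.316] 82.1190599069424
```

{"op": "move_arm", "data": {
  "rows": [
    [5, 7, -5, 0, 1],
    [12, 16, -20, 0, 1],
    [12, 16, -50, 0, 1],
    [12, 16, -80, 0, 1],
    [12, 16, -104, 0, 1],
    [12, 16, -116, 0, 1],
    [12, 16, -120, 0, 1],
    [12, 16, -120, 0, 1]
  ]
}}

```text
t: 35.6
ee_pos: [377.2, 291.4, 72.1]
orientation: [1.808, 0.665, -1.811]
ft_force: [-0.5, 0.0, -2.5]
width: 59.5
```

```bash
python3 -c "
from h import *
im=look('w20');cv2.imwrite('pics/w20z.png',cv2.resize(im[180:400,200:430],None,fx=2.6,fy=2.6))"
```

```text
t 35.6 tcp [377.2 291.4  72.1] yaw -0.863 w 59.5 F [-0.5  0.  -2.5] q [ 0.63  0.46  2.04 -0.    0.64  1.5 ]
```

View pics/w20z.png

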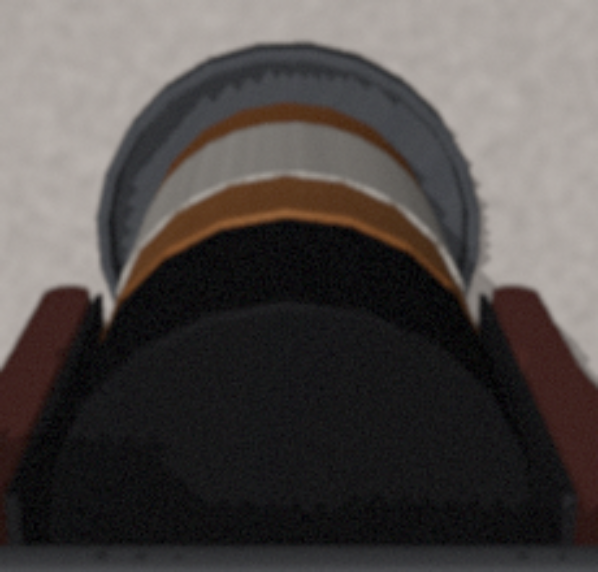

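```bash
python3 -c "
from h import *
print(np.linalg.norm((wplane('w20',311,196.5,10)-wplane('w20',311,219.6,11.9))[:2]))"
```

```text
12.202458768625231
```

{"op": "move_arm", "data": {
  "rows": [
    [0, 0, -3, 0, 1],
    [0, 0, -5.5, 0, 1],
    [0, 0, -7.5, 0, 1],
    [0, 0, -8.5, 0, 1],
    [0, 0, -9, 0, 1],
    [0, 0, -9, 0, 1]
  ]
}}

```text
t: 36.4
ee_pos: [377.3, 291.5, 63.4]
orientation: [1.808, 0.665, -1.81]
ft_force: [0.0, 0.1, -1.7]
width: 59.9
```

{"op": "move_arm", "data": {
  "rows": [
    [0, 0, -0.4, 0, 1],
    [0, 0, -0.6, 0, 1],
    [0, 0, -0.6, 0, -0.3],
    [0, 0, -0.6, 0, -0.7],
    [0, 0, -0.6, 0, -1],
    [0, 0, -0.6, 0, -1],
    [0, 0, 0, 0, -1],
    [0, 0, 15, 0, -1],
    [0, 0, 45, 0, -1],
    [0, 0, 85, 0, -1],
    [0, 0, 120, 0, -1],
    [0, 0, 130, 0, -1]
  ]
}}

```text
t: 37.9
ee_pos: [378.4, 292.3, 196.2]
orientation: [1.813, 0.667, -1.806]
ft_force: [-0.6, -0.3, -0.4]
width: 87.6
```

{"op": "move_arm", "data": {
  "rows": [
    [0, 0, 20, 0, -1],
    [0, 0, 40, 0, -1],
    [0, 0, 40, 0, -1],
    [0, 0, 40, 0, -1]
  ]
}}

```text
t: 38.4
ee_pos: [377.8, 291.9, 235.2]
orientation: [1.811, 0.667, -1.807]
ft_force: [-0.3, -0.4, 0.5]
width: 88.3
```

```bash
python3 -c "
from h import *
im=look('w21')
for n in('scene','side'): cv2.imwrite(f'pics/{n}9.png',get_image(n))"
```

```text
t 38.4 tcp [377.8 291.9 235.2] yaw -0.863 w 88.3 F [-0.3 -0.4  0.5] q [ 0.63  0.19  1.94 -0.    1.02  1.5 ]
```

View pics/w21.png

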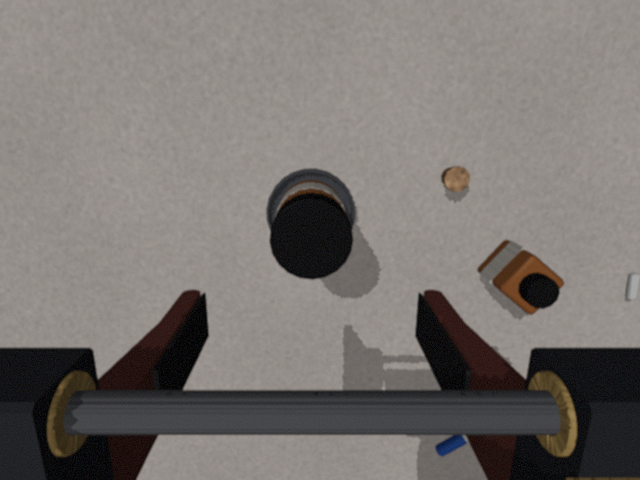

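View pics/scene9.png

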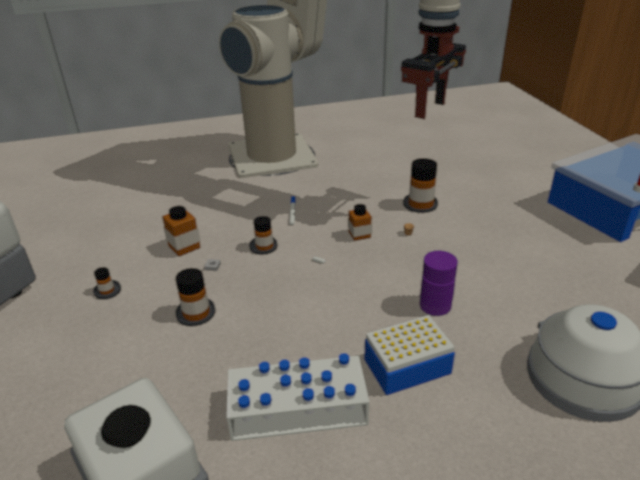

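View pics/side9.png

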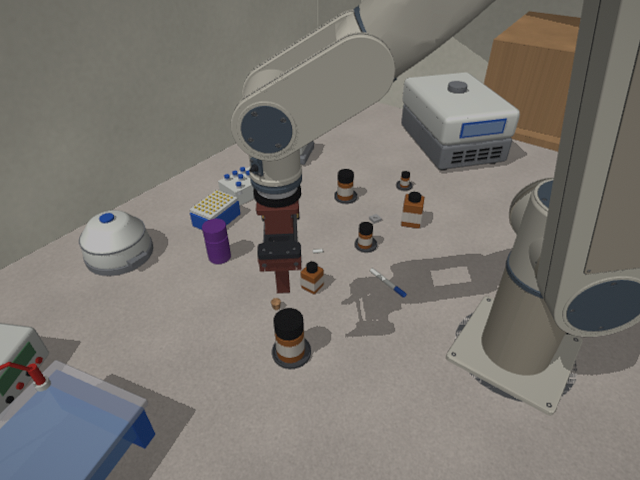

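All four jars stand upright in their dishes, and the squares at (181,230) and (360,222) and the purple decoy at (438,283) are unmoved. One zoom on the tiny jar, which looks slightly left of centre.

```bash
python3 -c "
from h import *
a=cv2.imread('pics/scene9.png')[255:310,70:145];b=cv2.imread('pics/side9.png')[160:200,380:434]
cv2.imwrite('pics/tz.png',np.hstack([cv2.resize(a,(400,293)),cv2.resize(b,(396,293))]))
p=cv2.imread('pics/scene0.png')
for r in((155,200,205,260),(345,200,375,242),(415,245,462,318)):
  x0,y0,x1,y1=r; print(cv2.absdiff(p,cv2.imread('pics/scene9.png'))[y0:y1,x0:x1].mean().round(2))"
```

```text
2.77
2.43
9.46
```

View pics/tz.png

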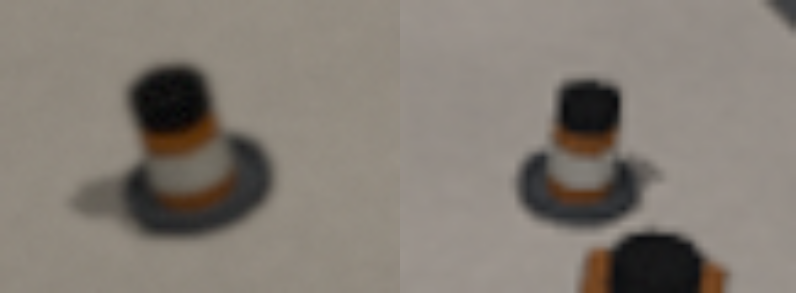

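```bash
python3 -c "
from h import *
print(ctrl.close_job())"
```

```text
the job is handed in; nothing more can be done
None
```

All four amber jars are standing upright in the dishes of their size, placed in order from tiny to large. I handed the job in at about 38.5 s of the 112 s allowed, with the gripper open and about 130 mm above the last jar.

- **Placement:** the last scene, side and wrist pictures show every jar on its dish floor. The medium and large jars were centred to within a few tenths of a millimetre front to back just before the final lowering. The small jar measured 2–3 mm off and I corrected it. The tiny jar may sit about 2 mm off centre, which is within its 9 mm margin.
- **Things to leave alone:** both square bottles and the purple look-alike stand where they were. The picture difference at the squares was near noise level. It was larger around the purple one, because the large jar behind it is gone.
- **Forces:** the wrist force readings I took stayed below 7 N.
- **Measurements that disagreed:** the cap-based and base-based estimates of jar position differed by about 2–3 mm. For the small, medium and large jars I placed by the gap between jar and rim in the wrist view instead.

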